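# Refit a walked-out tumbler roller and snap its retaining clip home

## Task

A roller of the bench tumbler has walked endways out of its place because its retaining clip is off. Gently push the roller back along its axis until it is fully home against its stop, then take the spring clip from the wooden block and press it straight down into the roller shaft's groove until it snaps fully home, and let go. Do not force either part, and leave the barrel, the jar and the tray where they stand.

Things in the scene. Friction and masses are not known exactly. Their poses are not given: they have to be found in the camera images.
- tumbler: Bench rotary tumbler without its barrel, fixed to the bench: grey base 205 x 230 mm, end plates with outer faces at y = +-115 mm, two rollers along y. Origin under its centre on the bench; x across the rollers, y along them, z up. The LOOSE roller is the one at x = +48 mm, axis 95 mm up. The one at x = -48 mm already wears its clip; a blue belt guard 108 mm high covers its -y end: leave it.
- roller (a joint): How far the loose roller has slid along the tumbler's +y, in m: 0 = walked out towards -y as far as it goes, 0.022 = home, against a hard stop. It drags with about 5 N and stays where it is left. Black sleeve on a steel shaft of 21 mm diameter. Neither it nor its bushes may be pressed, by the gripper or through the clip, with more than 40 N.
- roller_end (a point): A point fixed on the tumbler (does not move with the roller), same axes: MEAN place of the centre of the shaft's bare -y end face with the joint at 0. It is the end to push, towards +y; it stands 22 mm farther to +y when home. True place: up to 6 mm to either side along y, since roller, stop and brass bushes are adjusted along y differently on each machine; no reading tells how much.
- groove (a point): A point fixed on the tumbler, same axes: MEAN place, on the roller's axis, of the centre of the shaft's groove when the roller is home; true place up to 6 mm to either side along y (same offset as roller_end). Groove 7 mm wide, 14 mm in diameter. On its -y side, 0.5 mm off, the face of a brass bush (26 mm diameter); on its +y side 16 mm of full 21 mm shaft, then its end. Walked out, it is hidden in the bush.
- clip_bore (a point): Bore centre of the loose spring clip: loop of flat spring steel 5 mm thick, 24 mm wide, bore 14 mm. z runs from bore to tab, y through the bore, x across. Two sprung jaws open to -z, tips 12.5 mm below. Home: on the roller's axis, y along it. Pressed in -z: tips touch the groove with the bore 9.5 mm over the axis; 10 to 15 N snaps it down. On full shaft they touch at 18 mm, and it cannot go on.
- clip_tab (a point): Centre of the clip's flat orange grip tab, 42 mm from the bore centre along the clip's z; same axes. Tab: 18 mm (x) x 8 mm (y) x 26 mm (z). The clip weighs about 45 g; it stands in a slot of the block, jaws down and tab up, and may lean by up to 0.08 rad about its x. The tumbler's plates and bushes end 13 mm above the roller's axis, so the tab and fingers stay clear of them.
- block: Fixed wooden parts block 110 x 62 x 38 mm, origin under its centre on the bench, z up. Two slots run along its x at y = -11 and +11 mm, each 6.8 mm wide, 34 mm long, 24 mm deep; the clip stands in the one at y = -11 mm, its tab from 56 to 82 mm above the bench. Two wooden pegs at (+-43, +19) mm stand 12 mm over its top.
- barrel: Bystander: black rubber tumbling barrel with blue bands, diameter 120 mm, 162 mm high, upright, loose; origin under its centre.
- jar: Bystander: glass jar with a white lid, diameter 68 mm, 85 mm high, loose; origin under its centre.
- tray: Bystander: blue plastic tray 130 x 90 x 22 mm with glass pieces, loose; origin under its centre.
Mind the look-alikes: they are no part of the job. There is more than one size of the part that bears clip_bore; the job needs the smallest.

How it is judged:
On the way, in this order (a step that is already met when the one before it is completed fails the run):
1. the roller is pushed home to its stop (value of joint roller above 0.02 m), for 0.2 s.
2. the clip is snapped into the groove, its bore centre on the roller's axis (x of clip_bore in the frame of tumbler between 0.0455 and 0.0505 m and z of clip_bore in the frame of tumbler between 0.0925 and 0.0975 m and y of clip_bore in the frame of tumbler between 0.1195 and 0.1365 m), for 0.2 s.
At the end, for the whole second after the job is handed in: The roller is home (within 3 mm of its stop); the released clip sits in the groove: bore centre within 2.5 mm of the roller's axis, within 8.5 mm of the groove's mean place along it, square to the shaft within 0.2 rad. Barrel, jar and tray are within 20 mm of where they stood (all of step 2 and value of joint roller above 0.019 m and angle between the y axis of clip_bore and the y axis of tumbler, either way round below 0.2 rad and distance of each of barrel, jar, tray from where it was at the start of the episode below 0.02 m); the robot touches nothing.
It fails at once if the roller, its shaft or its bushes are pressed with more than 40 N, by the robot or by the clip (contact force between bearings and anything else above 40 N).
It fails at once if the barrel, the jar or the tray is pushed 20 mm from its place (distance of any of barrel, jar, tray from where it was at the start of the episode above 0.02 m).
It also fails if it takes over 58 s, if anything falls off the work surface, if the arm or the gripper's body presses on something with over 40 N, if the wrist force passes 120 N, or if a joint passes its speed limit or range.

## Robot

A 6-joint arm with a two-finger parallel gripper is mounted at the origin on the work surface. World frame = base frame: x ahead of the robot, y to its left, z up, the work surface at z = 0. Lengths are in m, angles in rad, forces in N, time in s.
With the tool pointing down it reaches from about 0.375 to 0.925 m from the base axis. Payload 5.7 kg.
Tool frame: the origin (TCP) lies midway between the tips of the shut fingers; the grasp point (between the pads) lies 19 mm behind it; z points along the fingers, x is the direction in which the jaws open and shut, and the axes are right-handed (so a half turn about z gives the same grasp; the last joint's range is limited). The gripper opens to 88 mm and grips with 3 to 60 N. Pads are 20 mm wide; open, the fingers measure 115 mm over their backs; the gripper's body (75 mm by 178 mm) begins 61 mm behind the grasp point.
Start: joints at [1.087, 0.359, 1.51, -0, 1.272, -0.115], TCP at [0.216, 0.56, 0.194] pointing down, gripper open.
Joint ranges: [-2.97, 2.97], [-1.01, 2.36], [0.21, 2.38], [-0.96, 4.11], [0.2, 2.71], [-2.98, 2.98]. Speed limits (rad/s): [2.39, 2.39, 3.14, 3.14, 3.14, 3.14].

## Interface

Orientations are given as a unit quaternion [x, y, z, w].
In Python, from bench import move_ptp, servo_line, goto_joints, move_gripper, sleep, inverse_kinematics, capture, PlanningError, close_job, spot_in, silhouettes, current_clock, current_joint_pos, current_qvel, current_joint_torque, current_position, current_orientation, current_force, current_torque, current_finger_gap gives the robot as it stands. Calls block until the motion is done:
- move_ptp(position, orientation): joint-space move of the TCP to a pose.
- servo_line(position, orientation=None, rate=0.15, contact_N=None): straight line of the TCP; orientation=None keeps the orientation; rate is the mean speed in m/s. With contact_N (N) it stops when the force on the tool has changed by that much, and returns True; else False.
- goto_joints(angles): joint-space move.
- move_gripper(opening): finger opening in m; the grip force is fixed at half the most; returns when the fingers have stopped.
- sleep(seconds).
- inverse_kinematics(position, orientation): joint angles nearest the present ones, or None.
- capture(name): name is "scene" or "top" or "wrist"; returns a dict with "image" (420x560x3 uint8, blue, green, red), "range_z" (420x560 float32, m along the optical axis (not along the pixel's ray), 0 where there is no reading), "intrinsics" (3x3 intrinsics, pixels), "k1" (the pictures are not rectified: a ray, as slopes to the right and down, at radius r is drawn at 1 + k1 r^2 times it, then the intrinsics apply), "R" (3x3) and "t" (3): a world point X has camera coordinates R X + t. Camera axes: x right, y down, z forward; pixel columns grow to the right and rows downward; lengths in m; the calibration is good to about 2 mm. A picture is of the moment at which its call begins.
A pose or a line that the arm cannot do raises PlanningError and nothing moves.
- close_job(): hands the job in, once; it reports no verdict.
Trained networks look in the newest picture that a camera, given by its name, has taken for a name from the list of things; names that differ only in an ending like _2 or _b are one class to them, and where a whole thing is asked for, a point or a joint stands for the part that bears it (a point fixed in the world has none). Each returns a list of dicts, best first, with "conf" (0 to 1); they miss things now and then, are a little off and sometimes report something else, mostly with a low value. They report only what shows in the picture. A call takes as long as a camera call. They do not tell look-alikes from the thing itself.
- spot_in(camera, query): "xy" ([column, row] in pixels, amid what is visible of it).
- silhouettes(camera, query): "region" (420x560 bool, what is visible of it) and "xy" ([column, row] in pixels, amid what is visible of it).
Readings, each from a call of its own:
- current_clock(): time.
- current_joint_pos(): joint angles.
- current_qvel(): joint speeds.
- current_joint_torque(): joint torques, N m.
- current_position(): TCP position.
- current_orientation(): TCP orientation.
- current_force(): force on the tool from outside, world axes, zero at the start.
- current_torque(): the same for the moment, N m.
- current_finger_gap(): finger opening in m.
Only numpy, scipy, OpenCV 4.12 (cv2) and the standard library are available. Lean on these libraries where they do the work, as an engineer would, in place of code of your own. Each camera call takes 0.05 s, during which the arm holds its last target.

## Working session

There is one attempt and no reset: what is moved stays moved. The work goes in short steps, each a Python script; the robot and the scene stay as the last script left them, time stands still between calls to the robot, and variables do not carry over. Pictures are saved under pics/ and viewed, and the job is handed in when it is done.

```bash
ls; mkdir -p pics
python3 - <<'E'
from bench import *
import cv2,numpy as np,pickle
D={}
for n in ["scene","top","wrist"]:
    c=capture(n); D[n]=c; cv2.imwrite(f"pics/{n}0.png",c["image"]); print(n,c["t"],c["k1"],c["intrinsics"][0],c["range_z"].min(),c["range_z"].max())
pickle.dump(D,open("d0.pkl","wb"))
for n in ["scene","top"]:
    for q in ["tumbler","clip_tab","clip_bore","roller","roller_end","groove","block"]:
        print(n,q,[(np.round(d["xy"]),round(d["conf"],2)) for d in spot_in(n,q)][:4])
print(current_clock(),current_force(),current_orientation())
E
```

```text
pics
scene [ 0.49841049 -0.05519209  1.43739356] 0.06856089665136673 [542.47389063   0.         279.99406191] 0.0 3.9897273
top [-0.04222619  0.56198674  1.14723266] -0.05058566495709603 [482.66546981   0.         278.42676749] 0.0 2.0083785
wrist [-0.60028492 -0.03398023  0.39153214] -0.04124598089620597 [353.71487672   0.         281.22427931] 0.0 1.1345437
scene tumbler [(array([295., 232.]), 0.89)]
scene clip_tab [(array([356., 281.]), 0.7), (array([431., 289.]), 0.57), (array([379., 301.]), 0.56)]
scene clip_bore [(array([356., 275.]), 0.54), (array([432., 288.]), 0.52)]
scene roller [(array([269., 213.]), 0.68)]
scene roller_end [(array([298., 234.]), 0.69), (array([300., 353.]), 0.61)]
scene groove [(array([295., 232.]), 0.62), (array([378., 322.]), 0.29)]
scene block [(array([379., 325.]), 0.97)]
top tumbler [(array([260., 221.]), 0.82)]
top clip_tab [(array([149., 156.]), 0.62), (array([136., 272.]), 0.44), (array([136., 221.]), 0.41), (array([174., 228.]), 0.39)]
top clip_bore [(array([170., 230.]), 0.66), (array([134., 274.]), 0.54)]
top roller [(array([268., 194.]), 0.67)]
top roller_end [(array([258., 219.]), 0.59)]
top groove [(array([256., 224.]), 0.91), (array([434., 249.]), 0.42)]
top block [(array([137., 227.]), 0.8), (array([151., 155.]), 0.24)]
0.85 [-0.11081335  0.96406588  0.18961655] [ 8.24766781e-01  5.65473036e-01 -2.99852493e-05  3.26300376e-05]
```

View pics/scene0.png

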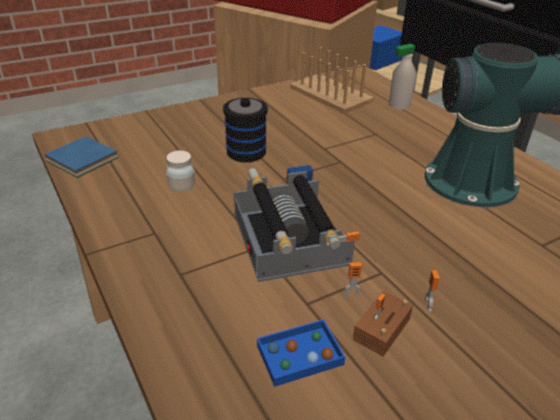

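View pics/top0.png

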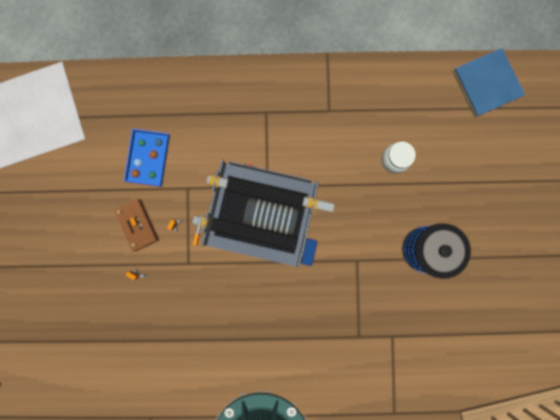

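View pics/wrist0.png

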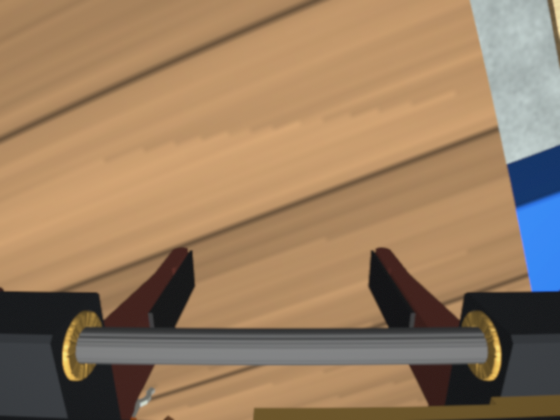

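The top view shows the tumbler around (262,213). Its belt guard (-y end) is at (309,251), and the loose roller's protruding -y end is at (333,207). The clip in the block is near (136,221), with look-alikes at (174,226) and (134,274). Next I'll fit the poses using the depth data.

```bash
cat > h.py <<'E'
import numpy as np,cv2,pickle
def cloud(c):
    K=c["intrinsics"];k1=c["k1"];h,w=c["range_z"].shape
    u,v=np.meshgrid(np.arange(w),np.arange(h))
    uv=np.stack([u,v],-1).reshape(-1,1,2).astype(np.float64)
    n=cv2.undistortPoints(uv,K,np.array([k1,0,0,0.]))[:,0]
    z=c["range_z"].reshape(-1).astype(float)
    P=np.c_[n*z[:,None],z]
    W=(P-c["t"])@c["R"]
    W[z==0]=np.nan
    return W.reshape(h,w,3)
def project(c,X):
    X=np.atleast_2d(X);p=X@c["R"].T+c["t"]
    n=p[:,:2]/p[:,2:];r2=(n**2).sum(1,keepdims=True);n=n*(1+c["k1"]*r2)
    return n@np.array(c["intrinsics"])[:2,:2].T+np.array(c["intrinsics"])[:2,2]
def campos(c): return -c["R"].T@c["t"]
E
python3 - <<'E'
from h import *
D=pickle.load(open("d0.pkl","rb"))
for n in ["scene","top"]:
    c=D[n];W=cloud(c);print(n,campos(c))
W=cloud(D["top"])
table=W[300:330,250:350];print("table z",np.nanmedian(table[...,2]),np.nanstd(table[...,2]))
for nm,(u,v) in dict(tumb=(262,213),rend=(331,206),gr=(212,181),clipblk=(136,221),cl2=(172,226),cl3=(132,274),block=(140,235),guard=(309,251),barrel=(447,250),jar=(402,155)).items():
    print(nm,np.round(np.nanmedian(W[v-1:v+2,u-1:u+2].reshape(-1,3),0),4))
# upscaled crop
for n,(x0,x1,y0,y1),s in [("top",(100,350,140,290),3.2),("scene",(220,450,160,370),2.8)]:
    cv2.imwrite(f"pics/{n}0c.png",cv2.resize(D[n]["image"][y0:y1,x0:x1],None,fx=s,fy=s,interpolation=cv2.INTER_CUBIC))
E
```

```text
scene [1.04729183 0.78520768 0.7772954 ]
top [ 0.49171354 -0.06327999  1.17812069]
table z -0.00017741085309544465 0.0021956750578209124
tumb [ 0.5451 -0.0165  0.0795]
rend [ 0.5563 -0.1715  0.1049]
gr [0.6177 0.0929 0.1076]
clipblk [0.533  0.2763 0.0687]
cl2 [0.5195 0.1896 0.0808]
cl3 [0.4123 0.2815 0.0838]
block [0.5007 0.2759 0.039 ]
guard [ 0.4575 -0.12    0.1087]
barrel [ 0.455  -0.4076  0.1627]
jar [ 0.6712 -0.3391  0.0867]
```

```bash
sleep 1
```

```text
(no output)
```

View pics/top0c.png

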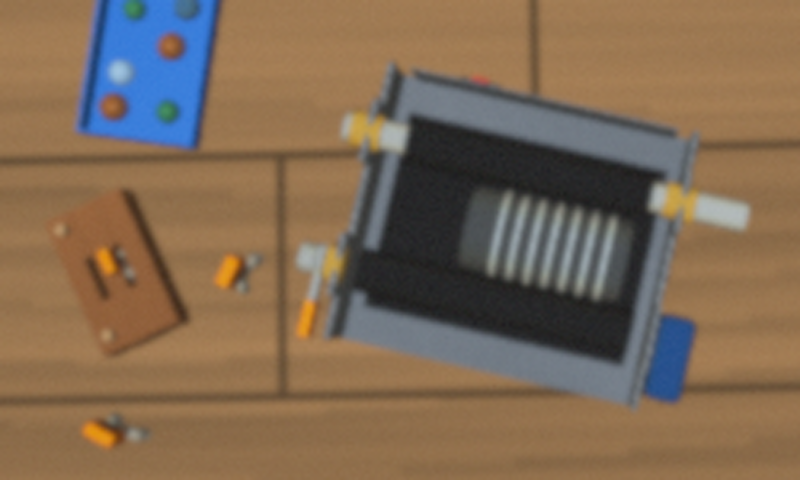

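View pics/scene0c.png

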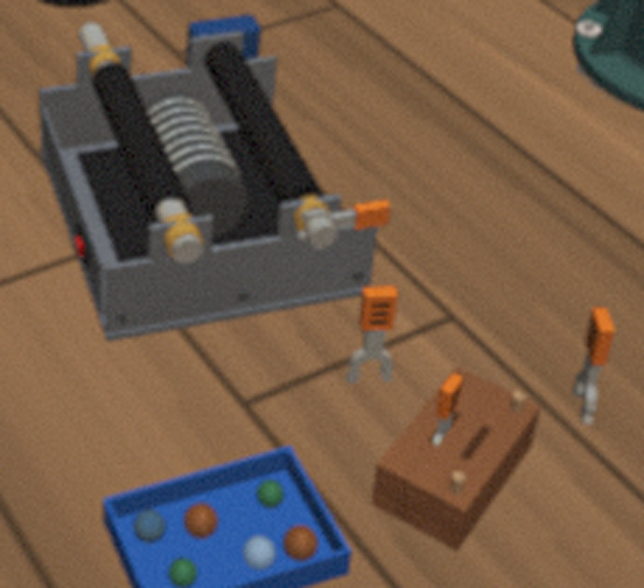

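```bash
cat > fit.py <<'E'
from h import *
from scipy.optimize import least_squares
def inT(W,p):
    x0,y0,th=p; d=W-np.array([x0,y0,0]); c,s=np.cos(th),np.sin(th)
    return np.stack([c*d[...,0]+s*d[...,1],-s*d[...,0]+c*d[...,1],d[...,2]],-1)
def fit(Ws,p,it=8):
    R=.015
    for k in range(it):
        sel=[]
        for W in Ws:
            L=inT(W.reshape(-1,3),p)
            m=(np.abs(np.abs(L[:,0])-.048)<.02)&(np.abs(L[:,1])<.085)&(L[:,2]>.095)
            sel.append(W.reshape(-1,3)[m])
        S=np.concatenate(sel)
        def res(q):
            L=inT(S,[q[0],q[1],q[2]]);return np.hypot(np.abs(L[:,0])-.048,L[:,2]-.095-q[4])-q[3]
        def f(q): return np.r_[res(np.r_[q[0]*np.cos(q[1])-q0t*np.sin(q[1]),q[0]*np.sin(q[1])+q0t*np.cos(q[1]),q[1],q[2],q[3]])]
        # param: across offset a, theta (along offset fixed)
        th=p[2];a=p[0]*np.cos(th)+p[1]*np.sin(th);q0t=-p[0]*np.sin(th)+p[1]*np.cos(th)
        r=least_squares(f,[a,th,R,0],loss="soft_l1",f_scale=.002)
        a,th,R,dz=r.x;p=[a*np.cos(th)-q0t*np.sin(th),a*np.sin(th)+q0t*np.cos(th),th]
    print(np.round(p,4),"R",R,"dz",dz,"n",len(S),"rms",np.sqrt(np.mean(r.fun**2)))
    return p
E
python3 - <<'E'
from fit import *
D=pickle.load(open("d0.pkl","rb"))
Wt=cloud(D["top"]);Ws=cloud(D["scene"])
th0=np.arctan2(.0929+.1715,.6177-.5563)-np.pi/2
p0=[.5451,-.0165,th0];print(p0)
for X in ([Wt],[Ws],[Wt,Ws]): p=fit(X,p0)
# y: side faces in tumbler frame
for nm,W in (("top",Wt),("scene",Ws)):
    pp=fit([W],p0)
    L=inT(W.reshape(-1,3),pp);L=L[np.isfinite(L[:,0])]
    for lab,m in dict(plate=(np.abs(L[:,0])<.1)&(L[:,2]>.02)&(L[:,2]<.075),shaft=(np.abs(L[:,0]-.048)<.012)&(L[:,2]>.096)&(L[:,2]<.115)).items():
        h,e=np.histogram(L[m][:,1],np.arange(-.2,.2,.004))
        print(nm,lab,[(round(a,3),int(b)) for a,b in zip(e,h) if b>0 and abs(a)>.09])
E
```

```text
[0.5451, -0.0165, np.float64(-0.22817952868095492)]
[ 0.5415 -0.0247 -0.2447] R 0.015128521121976084 dz 0.0007464400696385385 n 2112 rms 0.0017454486258554032
[ 0.5419 -0.0228 -0.2411] R 0.016001171270424983 dz 0.0010116789140749718 n 1426 rms 0.0012787891984234261
[ 0.5418 -0.0242 -0.2436] R 0.015348132880883643 dz 0.0010352811657246327 n 3539 rms 0.0016542067471709884
[ 0.5415 -0.0247 -0.2447] R 0.015128521121976084 dz 0.0007464400696385385 n 2112 rms 0.0017454486258554032
top plate [(np.float64(-0.108), 2), (np.float64(-0.104), 5), (np.float64(-0.1), 10), (np.float64(-0.096), 76), (np.float64(-0.092), 5), (np.float64(0.092), 14), (np.float64(0.096), 11), (np.float64(0.1), 11), (np.float64(0.104), 10), (np.float64(0.108), 10), (np.float64(0.112), 9), (np.float64(0.116), 3), (np.float64(0.12), 11), (np.float64(0.124), 259), (np.float64(0.128), 4)]
top shaft [(np.float64(-0.148), 1), (np.float64(-0.144), 17), (np.float64(-0.14), 15), (np.float64(-0.136), 17), (np.float64(-0.132), 18), (np.float64(-0.128), 15), (np.float64(-0.124), 15), (np.float64(-0.12), 17), (np.float64(-0.116), 14
[... 960 characters left out ...]
 3), (np.float64(-0.144), 9), (np.float64(-0.14), 10), (np.float64(-0.136), 7), (np.float64(-0.132), 8), (np.float64(-0.128), 11), (np.float64(-0.124), 5), (np.float64(-0.12), 12), (np.float64(-0.116), 1), (np.float64(-0.112), 7), (np.float64(-0.108), 7), (np.float64(-0.104), 12), (np.float64(-0.1), 16), (np.float64(-0.096), 9), (np.float64(-0.092), 17), (np.float64(0.092), 29), (np.float64(0.096), 30), (np.float64(0.1), 17), (np.float64(0.104), 15), (np.float64(0.108), 10), (np.float64(0.112), 5), (np.float64(0.116), 11), (np.float64(0.12), 13), (np.float64(0.124), 23), (np.float64(0.128), 12), (np.float64(0.132), 25), (np.float64(0.136), 26), (np.float64(0.14), 33), (np.float64(0.144), 1)]
```

```bash
cat >> h.py <<'E'
TP=np.array([.5445,-.0137,-.243])
def toW(L,p=None):
    p=TP if p is None else p
    c,s=np.cos(p[2]),np.sin(p[2]);L=np.asarray(L,float)
    return np.array([p[0]+c*L[0]-s*L[1],p[1]+s*L[0]+c*L[1],L[2]])
def down(yaw):
    "tool z down, tool x at world yaw"
    from scipy.spatial.transform import Rotation as R
    x=np.array([np.cos(yaw),np.sin(yaw),0]);z=np.array([0,0,-1.]);y=np.cross(z,x)
    return R.from_matrix(np.c_[x,y,z]).as_quat()
E
python3 - <<'E'
from h import *
from bench import *
from scipy.spatial.transform import Rotation as R
D=pickle.load(open("d0.pkl","rb"))
W=cloud(D["top"])
for n in ("top","scene"):
    W=cloud(D[n])
    m=(W[...,2]>.028)&(W[...,2]<.046)&(np.hypot(W[...,0]-.5055,W[...,1]-.27)<.075)
    P=W[m][:,:2];r=cv2.minAreaRect((P*1000).astype(np.float32));print(n,len(P),r,np.median(P,0))
    m=(W[...,2]>.055)&(W[...,2]<.1)&(np.hypot(W[...,0]-.5055,W[...,1]-.27)<.06)
    print(np.median(W[m],0),W[m].min(0),W[m].max(0),m.sum())
    print(np.round(R.from_quat(current_orientation()).as_matrix(),2)) 
cw=D["wrist"];Rt=R.from_quat(current_orientation()).as_matrix();print("cam in tool",Rt.T@(campos(cw)-current_position()),np.round(cw["R"]@Rt,2))
for a in (0,np.pi):
    q=inverse_kinematics(toW([.048,-.19,.085]),down(TP[2]+a));print("push",q)
    q=inverse_kinematics(toW([.048,.128,.125]),down(TP[2]+np.pi/2+a));print("clip",q)
E
```

```text
top 1037 ((521.904541015625, 288.2877502441406), (104.80753326416016, 63.51631164550781), 23.116147994995117) [0.5193009  0.28577532]
[0.5309385  0.2774494  0.07804219] [0.52350621 0.27277701 0.0552414 ] [0.54052966 0.28484871 0.08376504] 52
[[ 0.36  0.93 -0.  ]
 [ 0.93 -0.36 -0.  ]
 [-0.    0.   -1.  ]]
scene 1322 ((532.0906982421875, 266.5954895019531), (105.3818130493164, 113.54109954833984), 27.116344451904297) [0.52413647 0.29070523]
[0.53629536 0.28288818 0.07509858] [0.52152446 0.27274111 0.05572758] [0.54260036 0.28736739 0.08452894] 101
[[ 0.36  0.93 -0.  ]
 [ 0.93 -0.36 -0.  ]
 [-0.    0.   -1.  ]]
cam in tool [ 0.00068759 -0.07457552 -0.19144601] [[ 1.    0.    0.  ]
 [-0.    0.96 -0.28]
 [-0.    0.28  0.96]]
push [-4.85224334e-01  4.53276102e-01  1.66256531e+00 -4.44089210e-16
  1.02575124e+00 -2.42224334e-01]
clip [ 4.82183499e-02  4.65531793e-01  1.52005221e+00 -4.44089210e-16
  1.15600865e+00 -1.27957798e+00]
push [-4.85224334e-01  4.53276102e-01  1.66256531e+00 -4.44089210e-16
  1.02575124e+00  2.89936832e+00]
clip [ 4.82183499e-02  4.65531793e-01  1.52005221e+00 -4.44089210e-16
  1.15600865e+00  1.86201468e+00]
```

Run:
```python
from h import *
from bench import *
q=down(TP[2])
move_gripper(0.0)
move_ptp(toW([.048,-.195,.20]),q)
c=capture("wrist");cv2.imwrite("pics/w1.png",c["image"]);pickle.dump(c,open("w1.pkl","wb"))
servo_line(toW([.048,-.195,.085]),q,rate=.15)
print(current_clock(),current_position(),toW([.048,-.195,.085]),current_force(),current_finger_gap())
W=cloud(c)
```

```text
6.1083 [ 0.54487175 -0.21480413  0.085713  ] [ 0.54416975 -0.21452054  0.085     ] [ 0.25512885 -1.09338785  0.08310889] 0.00039191932345195143
```

View pics/w1.png

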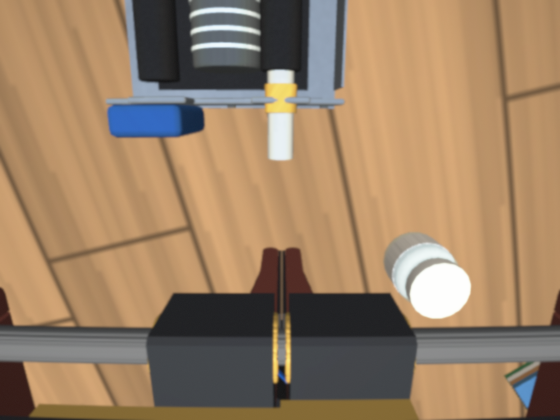

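The wrist view shows the shaft end at (280,158), directly in line with the closed fingers at (281,250). I'll push now.

Run:
```python
from h import *
from bench import *
from fit import inT
q=down(TP[2])
def L(): return np.round(inT(current_position(),TP),4)
f0=current_force()
r=servo_line(toW([.048,-.150,.085]),q,rate=.02,contact_N=3)
print(r,L(),current_force()-f0,current_clock())
r=servo_line(toW([.048,-.118,.085]),q,rate=.02,contact_N=14)
print(r,L(),current_force()-f0,current_clock())
c=capture("wrist");cv2.imwrite("pics/w2.png",c["image"]);pickle.dump(c,open("w2.pkl","wb"))
```

```text
False [ 0.048  -0.1501  0.085 ] [ 0.04133584  1.14031753 -0.95274468] 8.5083
False [ 0.048  -0.1181  0.085 ] [-0.99994588  1.11880198 -0.40597671] 10.2583
```

View pics/w2.png

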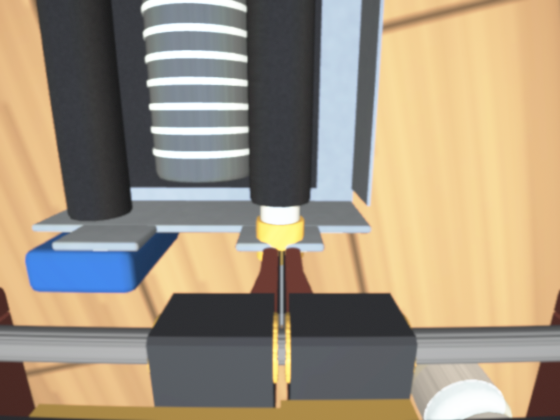

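Run:
```python
from h import *
from bench import *
for n in ("top","scene"):
    c=capture(n);pickle.dump(c,open(n+"2.pkl","wb"))
    cv2.imwrite(f"pics/{n}2.png",c["image"])
    x0,x1,y0,y1=(180,370,140,290) if n=="top" else (200,400,140,290)
    cv2.imwrite(f"pics/{n}2c.png",cv2.resize(c["image"][y0:y1,x0:x1],None,fx=3.6,fy=3.6,interpolation=cv2.INTER_CUBIC))
print(current_force(),current_position(),current_joint_torque())
```

```text
[-0.01223786  0.02696174  0.86486658] [ 0.56266966 -0.1398773   0.08498718] [ 6.36938988e-03 -5.22158754e+01 -2.21065146e+01  6.02528430e-02
  2.43740925e-02 -1.68872893e-04]
```

View pics/top2c.png

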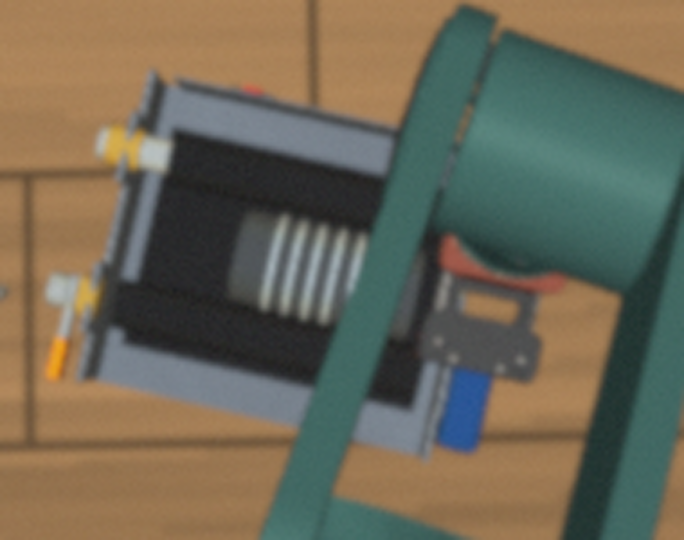

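View pics/scene2c.png

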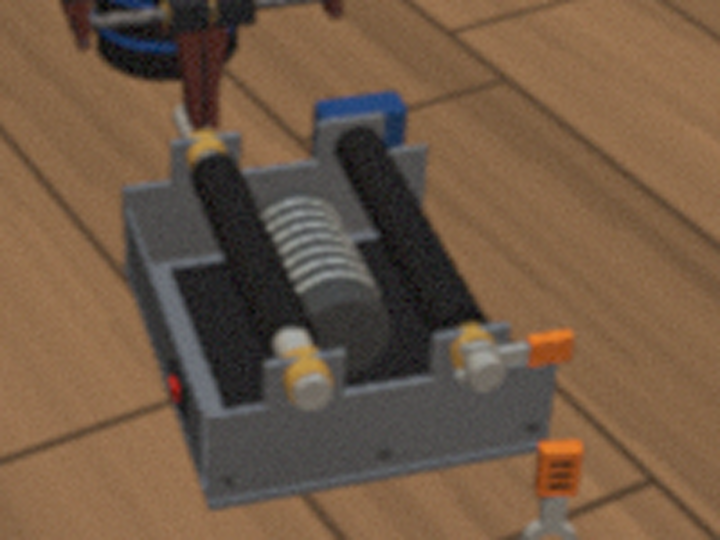

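Run:
```python
from h import *
from fit import inT
w=pickle.load(open("w2.pkl","rb"));s=pickle.load(open("scene2.pkl","rb"));t=pickle.load(open("top2.pkl","rb"))
tcp=np.array([.56267,-.13988,.08499])
print("tcp wrist",project(w,tcp),"scene",project(s,tcp))
sc=project(s,np.array([tcp,tcp+[0,0,.04],toW([.048,-.115,.095]),toW([.048,-.158,.095]),toW([.048,.115,.095])]))
print("scene crop",(sc-[200,140])*3.6)
print("wrist pts",project(w,np.array([toW([.048,-.115,.095]),toW([.048,-.158,.095]),toW([.048,-.115,.108])])))
# depth at fingertip pixels and shaft in w1
w1=pickle.load(open("w1.pkl","rb"))
W=cloud(w1)
for (u,v) in [(280,155),(280,140),(280,120),(280,96),(280,75),(268,252),(292,252),(268,262)]:
    print(u,v,np.round(W[v,u],4),np.round(inT(W[v,u],TP),4), w1["range_z"][v,u])
m=(W[...,2]>.095);L=inT(W,TP)
sh=m&(L[...,1]<-.118)&(L[...,1]>-.17)&(abs(L[...,0]-.048)<.02)
print("shaft pts",sh.sum(),np.median(L[sh],0),L[sh].min(0),L[sh].max(0))
W2=cloud(w);L2=inT(W2,TP)
for (u,v) in [(268,252),(275,262),(280,230),(280,210),(265,257),(298,257)]: print(u,v,np.round(L2[v,u],4))
```

```text
tcp wrist [[279.61607454 248.0148741 ]] scene [[255.29063402 184.76426517]]
scene crop [[199.04628248 161.15135461]
 [198.59184891 108.06749315]
 [200.11046466 150.64013428]
 [184.14234681 115.66400015]
 [302.51976909 375.10496803]]
wrist pts [[279.54081304 249.48007699]
 [279.71046561 317.67229605]
 [279.4412179  258.88353524]]
280 155 [ 0.5547 -0.172   0.1068] [ 0.048  -0.1512  0.1068] 0.28354123
280 140 [ 0.5576 -0.1605  0.1068] [ 0.048  -0.1394  0.1068] 0.28032115
280 120 [ 0.5613 -0.1455  0.1064] [ 0.048  -0.1239  0.1064] 0.27649215
280 96 [ 0.5656 -0.1282  0.1091] [ 0.0481 -0.106   0.1091] 0.26895723
280 75 [ 0.5694 -0.1132  0.1069] [ 0.0481 -0.0906  0.1069] 0.26690498
268 252 [ 0.5424 -0.1999  0.2376] [ 0.0427 -0.1813  0.2376] 0.16600575
292 252 [ 0.5533 -0.2028  0.2372] [ 0.054  -0.1815  0.2372] 0.16647525
268 262 [ 0.5428 -0.1999  0.2496] [ 0.0432 -0.1811  0.2496] 0.15444459
shaft pts 18038 [ 0.04736543 -0.16055879  0.33215263] [ 0.02800394 -0.1699999   0.09632033] [ 0.06799918 -0.11860391  0.33615231]
268 252 [ 0.0427 -0.1055  0.1217]
275 262 [ 0.0462 -0.1053  0.134 ]
280 230 [ 0.0483 -0.099   0.1089]
280 210 [ 0.0483 -0.0891  0.1068]
265 257 [ 0.0415 -0.1057  0.1274]
298 257 [ 0.0566 -0.1055  0.128 ]
```

Run:
```python
import cv2
a=cv2.imread("pics/w2.png")[190:330,200:380];cv2.imwrite("pics/w2c.png",cv2.resize(a,None,fx=4,fy=4,interpolation=cv2.INTER_CUBIC))
a=cv2.imread("pics/scene2.png")[130:190,215:275];cv2.imwrite("pics/scene2d.png",cv2.resize(a,None,fx=10,fy=10,interpolation=cv2.INTER_CUBIC))
```

```text
(no output)
```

View pics/w2c.png

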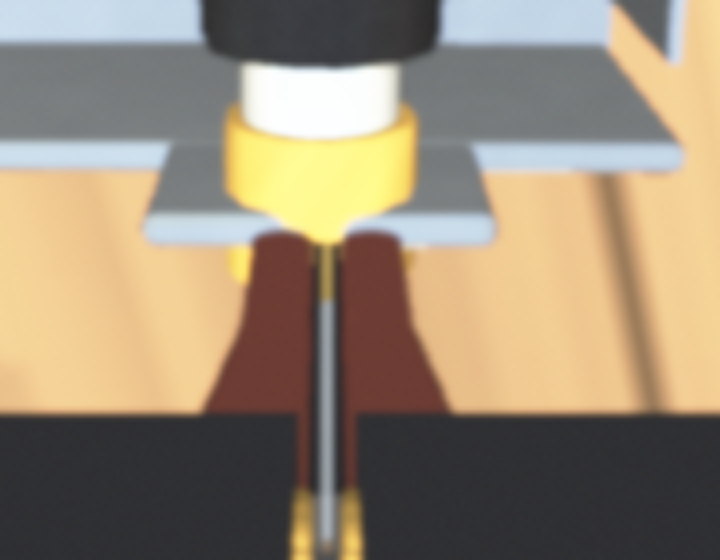

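View pics/scene2d.png

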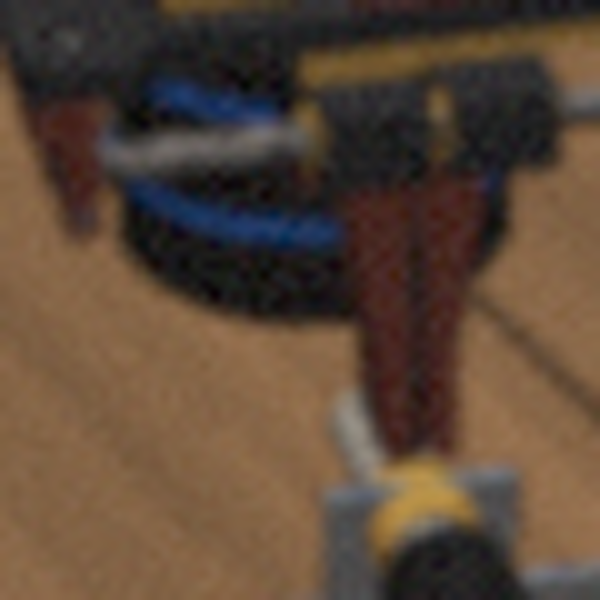

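The roller hasn't moved. In scene2 the shaft is still visible past the fingers, and no contact force showed up, so the fingers may be riding higher than I assumed. I'll raise the tool and check where the real tips are using the fixed camera.

Run:
```python
from h import *
from bench import *
from fit import inT
q=down(TP[2])
servo_line(toW([.048,-.118,.20]),q,rate=.25)
c=capture("scene");pickle.dump(c,open("scene3.pkl","wb"))
p=current_position();print(p,current_clock(),current_force())
uv=project(c,np.array([p,p+[0,0,.04]]));print(uv)
cv2.imwrite("pics/scene3d.png",cv2.resize(c["image"][70:200,190:320],None,fx=4.6,fy=4.6,interpolation=cv2.INTER_CUBIC))
print((uv-[190,70])*4.6)
W=cloud(c);L=inT(W,TP)
m=(abs(L[...,0]-.048)<.02)&(abs(L[...,1]+.118)<.025)&(L[...,2]>.12)&(L[...,2]<.3)
z=L[m];print(m.sum(),np.round(z.min(0),4));h,e=np.histogram(z[:,2],np.arange(.12,.3,.01));print(h)
for a in np.arange(.15,.3,.02):
    k=(z[:,2]>a)&(z[:,2]<a+.02)
    if k.any(): print(round(a,3),np.round(z[k].min(0),3),np.round(z[k].max(0),3))
```

```text
[ 0.56138009 -0.13931291  0.19826688] 11.0667 [-0.40289768 -0.48221873 -0.28083645]
[[255.55757357 141.45709327]
 [255.4213667  124.97217451]]
[[301.56483841 328.70262903]
 [300.93828683 252.87200275]]
376 [ 0.0319 -0.1271  0.2295]
[ 0  0  0  0  0  0  0  0  0  0  1 41 47 44 50 59 67]
0.21 [ 0.054 -0.109  0.23 ] [ 0.054 -0.109  0.23 ]
0.23 [ 0.039 -0.126  0.23 ] [ 0.058 -0.103  0.25 ]
0.25 [ 0.037 -0.126  0.25 ] [ 0.06  -0.103  0.27 ]
0.27 [ 0.034 -0.127  0.27 ] [ 0.063 -0.103  0.29 ]
0.29 [ 0.032 -0.124  0.29 ] [ 0.063 -0.103  0.3  ]
```

View pics/scene3d.png

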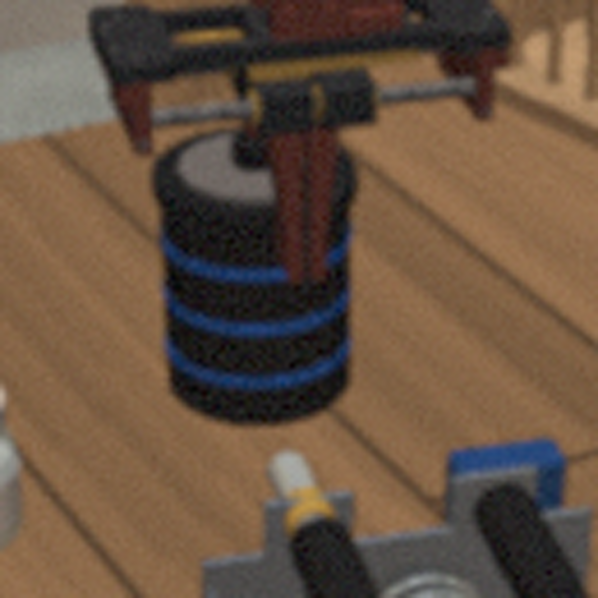

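Both cameras put the real fingertips about 30 mm above the reported TCP along the tool (tip at z≈0.229 when the TCP reads 0.198). Correcting for that, I'll push again.

Run:
```python
from h import *
from bench import *
from fit import inT
q=down(TP[2])
def L(): return np.round(inT(current_position(),TP),4)
servo_line(toW([.048,-.185,.19]),q,rate=.25)
servo_line(toW([.048,-.185,.057]),q,rate=.25)
f0=current_force()
r=servo_line(toW([.048,-.145,.057]),q,rate=.025,contact_N=3)
print(r,L(),current_force()-f0,current_clock())
if r:
    r=servo_line(toW([.048,-.120,.057]),q,rate=.025,contact_N=14)
    print(r,L(),current_force()-f0,current_clock())
c=capture("wrist");cv2.imwrite("pics/w4.png",c["image"]);pickle.dump(c,open("w4.pkl","wb"))
c=capture("scene");cv2.imwrite("pics/s4.png",cv2.resize(c["image"][130:290,200:360],None,fx=3.7,fy=3.7,interpolation=cv2.INTER_CUBIC));pickle.dump(c,open("scene4.pkl","wb"))
```

```text
True [ 0.0476 -0.1662  0.0566] [ 1.26668624 -0.17412613 -0.2494685 ] 13.0417
True [ 0.0471 -0.1489  0.0561] [-0.52324381 -1.8785694   0.38808027] 14.0083
```

View pics/s4.png

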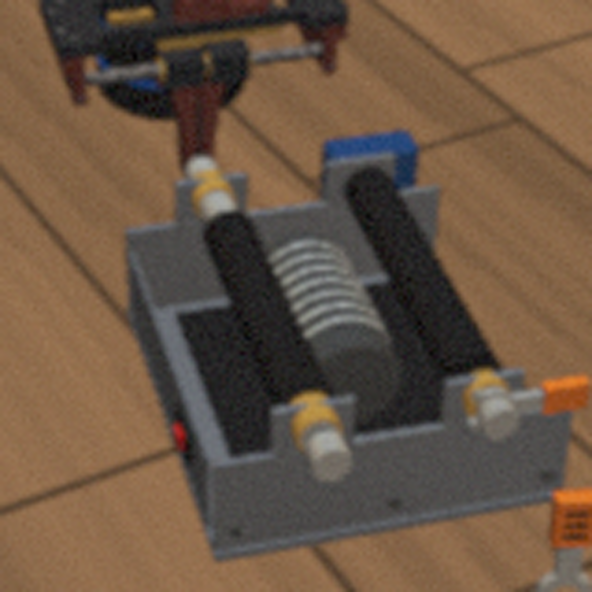

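Run:
```python
from h import *
from bench import *
from fit import inT
q=down(TP[2])
def L(): return np.round(inT(current_position(),TP),4)
r=servo_line(toW([.048,-.130,.057]),q,rate=.015,contact_N=15)
print(r,L(),current_force(),current_clock())
sleep(.1);print(L(),current_force())
W=cloud(pickle.load(open("scene4.pkl","rb")))
c=capture("scene");pickle.dump(c,open("scene5.pkl","wb"))
cv2.imwrite("pics/s5.png",cv2.resize(c["image"][220:280,250:350],None,fx=8,fy=8,interpolation=cv2.INTER_CUBIC))
for n in (4,5):
    c=pickle.load(open(f"scene{n}.pkl","rb"));Lc=inT(cloud(c),TP)
    m=(abs(Lc[...,0]-.048)<.014)&(Lc[...,1]>.112)&(Lc[...,1]<.17)&(Lc[...,2]>.086)&(Lc[...,2]<.11)
    P=Lc[m];h,e=np.histogram(P[:,1],np.arange(.11,.17,.002));print(n,h)
    m=(abs(Lc[...,0]-.048)<.07)&(Lc[...,1]>.1)&(Lc[...,2]<.07)&(Lc[...,2]>.02)&(Lc[...,1]<.14);print("plate",np.median(Lc[m][:,1]))
```

```text
True [ 0.0469 -0.1491  0.0558] [-0.03362123 -0.76752358  0.59718885] 14.5833
[ 0.0468 -0.1491  0.0557] [ 0.01148896 -0.61163124  0.37585021]
4 [ 0  9 16 16 14  4 13  8 27 19  5  1  6  6 10  8 10  5 12 20 40 21  1  0
  0  0  0  0  0  0]
plate 0.11673829524628196
5 [ 0  7 21 16 11  9  9 11 25 23  4  0  0 12  8  5 10  6 14 12 50 23  1  0
  0  0  0  0  0  0]
plate 0.11684453922014233
```

View pics/s5.png

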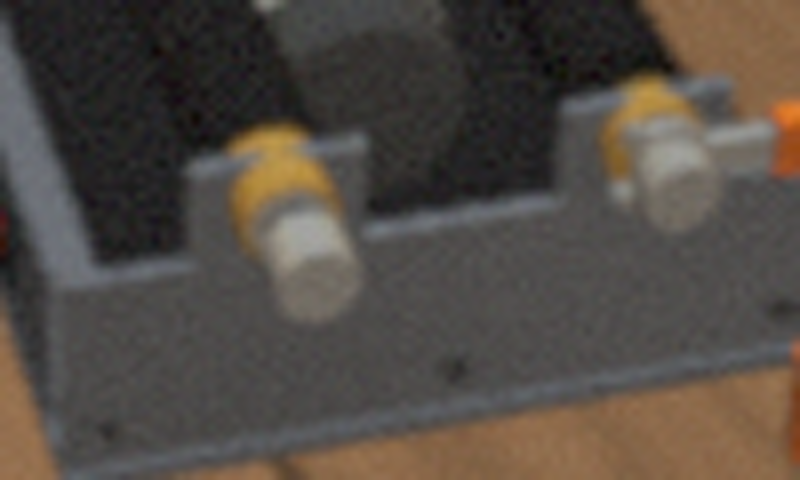

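The second 15 N push produced no motion, so the roller is at its stop. In s5 the groove shows as a dark band at (285,215) beside the bush. I'll retreat and look at the clip.

Run:
```python
from h import *
from bench import *
q=down(TP[2])
servo_line(toW([.048,-.160,.057]),q,rate=.1)
servo_line(toW([.048,-.160,.14]),q,rate=.25)
tab=np.array([.5325,.278,0])
yaw=.43+np.pi/2
move_ptp([tab[0],tab[1],.125],down(yaw))
c=capture("wrist");cv2.imwrite("pics/w6.png",c["image"]);pickle.dump(c,open("w6.pkl","wb"))
print(current_position(),current_clock())
print([(np.round(d["xy"]),round(d["conf"],2)) for d in spot_in("wrist","clip_tab")])
move_gripper(.05)
print(current_clock(),current_joint_pos())
```

```text
[0.53279664 0.27708638 0.12471299] 17.2083
[(array([179., 156.]), 0.86), (array([284., 214.]), 0.69), (array([368.,  60.]), 0.57)]
18.1583 [ 3.66253271e-01  4.27407311e-01  1.58717483e+00  3.41327369e-05
  1.12704255e+00 -1.63461284e+00]
```

View pics/w6.png

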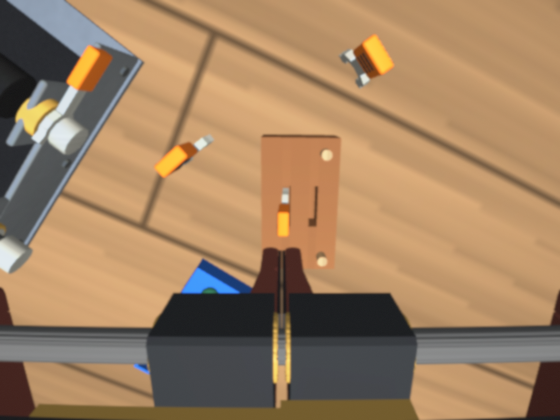

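Run:
```python
from h import *
c=pickle.load(open("w6.pkl","rb"));W=cloud(c)
tool=np.array([.5328,.2771]);yaw=.43+np.pi/2
def inTool(P): # tool-aligned: a along tool x, b along tool y
    d=P[...,:2]-tool;x=np.array([np.cos(yaw),np.sin(yaw)]);y=np.array([np.sin(yaw),-np.cos(yaw)])
    return np.stack([d@x,d@y,P[...,2]],-1)
L=inTool(W)
hsv=cv2.cvtColor(c["image"],cv2.COLOR_BGR2HSV)
om=(hsv[...,0]<18)&(hsv[...,1]>200)&(hsv[...,2]>180)
om[:, :250]=0;om[:,320:]=0;om[:150]=0;om[250:]=0
v,u=np.where(om);print("tab px",om.sum(),u.min(),u.max(),v.min(),v.max())
P=L[om];print("tab tool coords med",np.round(np.median(P,0),4),np.round(np.percentile(P,[3,97],axis=0),4))
top=P[P[:,2]>.0795];print("top",len(top),np.round(top.mean(0),4),np.round(np.percentile(top,[3,97],axis=0),4))
m=(np.abs(L[...,2]-.038)<.004)&(np.abs(L[...,0])<.06)&(np.abs(L[...,1])<.12)
u8=m.astype(np.uint8);u8[:, :240]=0;u8[:,360:]=0
Q=L[u8>0][:,:2]*1000;print(len(Q),cv2.minAreaRect(Q.astype(np.float32)))
cv2.imwrite("pics/w6c.png",cv2.resize(c["image"][120:270,240:360],None,fx=4,fy=4,interpolation=cv2.INTER_CUBIC))
```

```text
tab px 23 279 288 211 213
tab tool coords med [ 0.0016 -0.0071  0.0801] [[-0.0012 -0.0075  0.0785]
 [ 0.0051 -0.0062  0.0818]]
top 18 [ 0.0018 -0.0069  0.0806] [[-0.0012 -0.0075  0.0796]
 [ 0.0051 -0.0062  0.0819]]
8304 ((17.562618255615234, -29.498634338378906), (69.33663940429688, 168.42529296875), 4.667262554168701)
```

View pics/w6c.png

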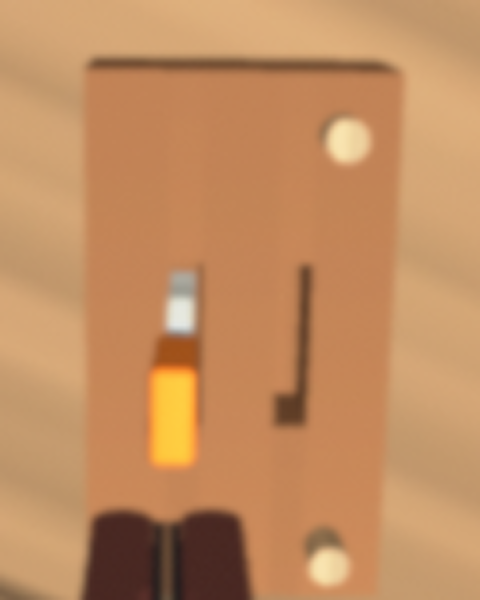

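```bash
cat >> h.py <<'E'
def ray(c,u,v,z):
    n=cv2.undistortPoints(np.array([[[u,v]]],float),c["intrinsics"],np.array([c["k1"],0,0,0.]))[0,0]
    d=c["R"].T@np.array([n[0],n[1],1.]);o=campos(c);return o+d*(z-o[2])/d[2]
E
python3 - <<'E'
from h import *
c=pickle.load(open("w6.pkl","rb"))
a=ray(c,326.75,155,.05);b=ray(c,322,262,.05);d=b-a
print(a,b,np.linalg.norm(d),"yaw",np.arctan2(d[1],d[0]))
tc=ray(c,283.5,223.8,.082);print("tab",tc)
for u,v in [(278,212),(289,212),(278,235.5),(289,235.5)]: print(ray(c,u,v,.082))
yaw=np.arctan2(d[1],d[0])
y=np.array([-np.sin(yaw),np.cos(yaw)]);mid=(a+b)[:2]/2
print("tab rel pegs mid (along,across)",(tc[:2]-mid)@d[:2]/np.linalg.norm(d),(tc[:2]-mid)@y)
s=ray(c,240+303/4,120+345/4,.038);print("slot2 across",(s[:2]-mid)@y)
# finger tips column -> lateral centre in tool
for u in (262,281,300): print(ray(c,u,250,.155))
E
```

```text
[0.47960159 0.29080343 0.05      ] [0.55912131 0.32615301 0.05      ] 0.0870228658387379 yaw 0.418302929164241
tab [0.53311092 0.2793737  0.082     ]
[0.52691512 0.27236188 0.082     ]
[0.52376669 0.27926847 0.082     ]
[0.54257118 0.27945078 0.082     ]
[0.53936148 0.28649241 0.082     ]
tab rel pegs mid (along,across) 0.000741430103137014 -0.03218029176374353
slot2 across -0.005609129854668463
[0.52868243 0.26524625 0.155     ]
[0.52481187 0.27373107 0.155     ]
[0.52094563 0.28221772 0.155     ]
```

Run:
```python
from h import *
from bench import *
yaw=.418+np.pi/2;q=down(yaw)
p=np.array([.5327,.2803,.125])
print(current_finger_gap())
servo_line(p,q,rate=.2)
f0=current_force()
r=servo_line([p[0],p[1],.023],q,rate=.12,contact_N=8)
print(r,current_position(),current_force()-f0,current_clock())
c=capture("wrist");cv2.imwrite("pics/w7.png",c["image"]);pickle.dump(c,open("w7.pkl","wb"))
if not r:
    move_gripper(0.0)
    print(current_finger_gap(),current_force()-f0,current_clock())
c=capture("wrist");cv2.imwrite("pics/w8.png",c["image"]);pickle.dump(c,open("w8.pkl","wb"))
a=np.hstack([cv2.imread(f"pics/w{i}.png")[180:400,180:380] for i in (7,8)]);cv2.imwrite("pics/w78.png",cv2.resize(a,None,fx=2,fy=2))
```

```text
0.0499401926535909
False [0.53332366 0.28056844 0.02363873] [0.12268289 0.2906159  0.02178815] 19.4083
0.007543925610130317 [-0.54521229 -0.20762711 -0.16140202] 20.1833
```

View pics/w78.png

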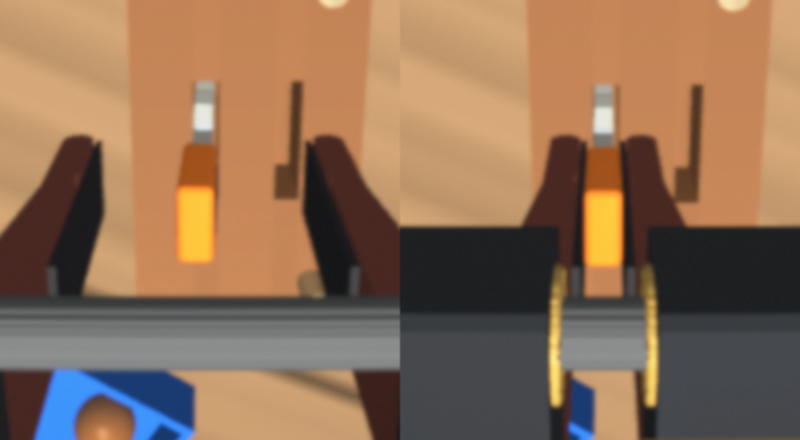

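Run:
```python
from h import *
from bench import *
q=down(.418+np.pi/2)
p=current_position()
servo_line([p[0],p[1],.06],q,rate=.08)
servo_line([p[0],p[1],.15],q,rate=.25)
print(current_force(),current_finger_gap())
qi=down(TP[2]+np.pi/2)
move_ptp(toW([.048,.152,.15]),qi)
print(current_force(),current_finger_gap(),current_position(),toW([.048,.152,.15]),current_clock())
for n in("wrist","scene"):
    c=capture(n);cv2.imwrite(f"pics/{n}9.png",c["image"]);pickle.dump(c,open(f"{n}9.pkl","wb"))
cv2.imwrite("pics/scene9c.png",cv2.resize(c["image"][150:290,250:390],None,fx=4.2,fy=4.2,interpolation=cv2.INTER_CUBIC))
```

```text
[-0.43556818 -0.31513176 -0.74237205] 0.007604632190185724
[-0.2217991  -0.72109573  0.09135711] 0.008063652998000234 [0.62612353 0.12290189 0.14847159] [0.62766335 0.12228477 0.15      ] 22.125
```

View pics/wrist9.png

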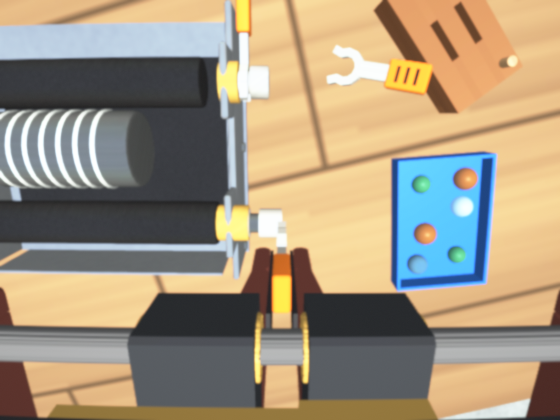

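View pics/scene9c.png

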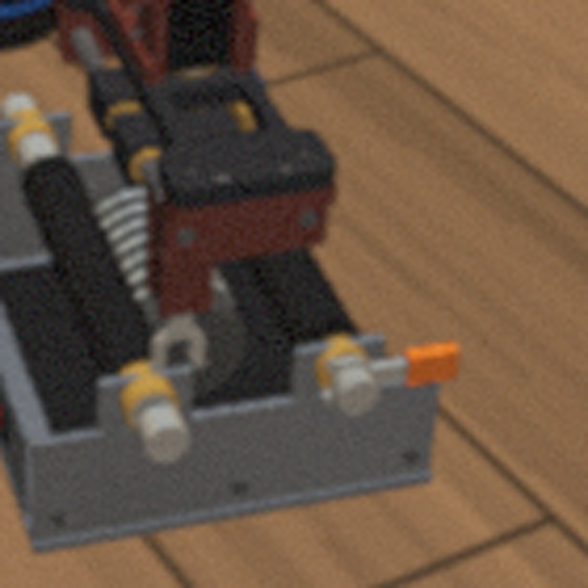

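Run:
```python
from h import *
from fit import inT
from scipy.optimize import least_squares
c=pickle.load(open("wrist9.pkl","rb"));W=cloud(c);L=inT(W,TP)
tcp=np.array([.62612,.12290,.14847]);print("tcp local",inT(tcp,TP))
# shaft/sleeve cylinder
for nm,(a,b),R in (("sleeve",(0.0,.085),.0155),("shaft",(.137,.150),.0105),("bush",(.116,.127),.013)):
    m=(L[...,1]>a)&(L[...,1]<b)&(abs(L[...,0]-.048)<.018)&(L[...,2]>.096)&(L[...,2]<.115)
    P=L[m];r=least_squares(lambda q:np.hypot(P[:,0]-q[0],P[:,2]-q[1])-R,[.048,.095],loss="soft_l1",f_scale=.001)
    print(nm,len(P),r.x,np.std(r.fun))
img=c["image"]
cr=img[195:310,200:320];cv2.imwrite("pics/w9c.png",cv2.resize(cr,None,fx=6,fy=5.2,interpolation=cv2.INTER_CUBIC))
for v in (218,221,224): print(v,[(u,round(float(L[v,u,1]),4),round(float(L[v,u,2]),4)) for u in range(236,290,3)])
s=pickle.load(open("scene9.pkl","rb"))
print("bore proj scene crop",(project(s,np.array([tcp+[0,0,.0034],tcp+[0,0,.0154]]))-[250,150])*4.2)
```

```text
tcp local [0.04635396 0.1522258  0.14847   ]
sleeve 5177 [0.04853577 0.09660145] 0.0005770813547439955
shaft 503 [0.0490592 0.0963614] 0.0005587736877089579
bush 675 [0.04903303 0.09651663] 0.0024092678647338207
218 [(236, 0.122, 0.107), (239, 0.1241, 0.1073), (242, 0.1262, 0.1071), (245, 0.1283, 0.1072), (248, 0.1301, 0.1051), (251, 0.1319, 0.1021), (254, 0.134, 0.1011), (257, 0.1361, 0.1016), (260, 0.1385, 0.1054), (263, 0.1406, 0.106), (266, 0.1426, 0.105), (269, 0.1447, 0.1046), (272, 0.1468, 0.1051), (275, 0.1489, 0.1037), (278, 0.151, 0.1052), (281, 0.1531, 0.1049), (284, 0.1561, 0.0007), (287, 0.1591, 0.0012)]
221 [(236, 0.1221, 0.1079), (239, 0.1242, 0.1086), (242, 0.1262, 0.1076), (245, 0.1283, 0.1083), (248, 0.1302, 0.1063), (251, 0.132, 0.1031), (254, 0.1341, 0.1035), (257, 0.1362, 0.1034), (260, 0.1385, 0.1063), (263, 0.1405, 0.1052), (266, 0.1427, 0.1061), (269, 0.1448, 0.1064), (272, 0.1468, 0.106), (275, 0.1489, 0.1066), (278, 0.1513, 0.1412), (281, 0.1531, 0.1426), (284, 0.1548, 0.1428), (287, 0.1591, 0.0006)]
224 [(236, 0.1219, 0.1075), (239, 0.1241, 0.1083), (242, 0.1263, 0.1091), (245, 0.1283, 0.1088), (248, 0.1302, 0.1071), (251, 0.1319, 0.103), (254, 0.1341, 0.1037), (257, 0.1362, 0.1032), (260, 0.1385, 0.1066), (263, 0.1406, 0.1069), (266, 0.1427, 0.1066), (269, 0.1448, 0.1067), (272, 0.1468, 0.1063), (275, 0.1489, 0.1064), (278, 0.1513, 0.1453), (281, 0.1531, 0.1446), (284, 0.1548, 0.1453), (287, 0.1591, 0.0022)]
bore proj scene crop [[173.59091339 347.87293011]
 [174.45492573 326.35180206]]
```

View pics/w9c.png

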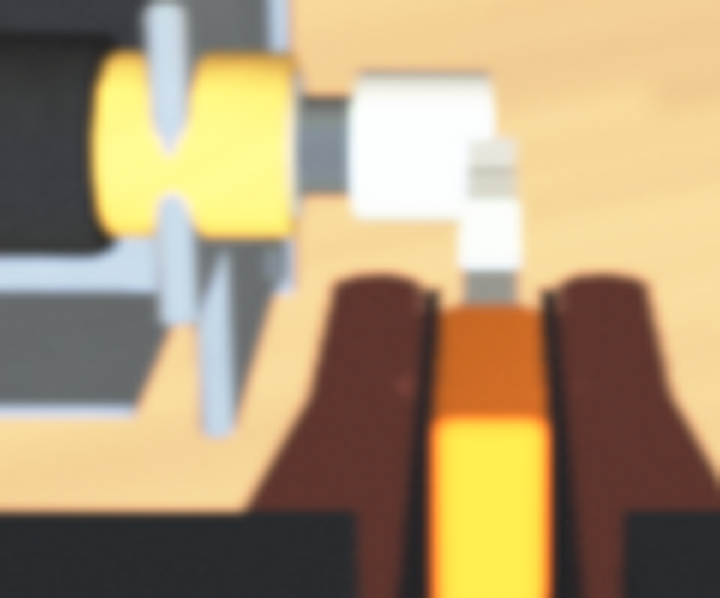

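Run:
```python
from h import *
from fit import inT
c=pickle.load(open("wrist9.pkl","rb"));W=cloud(c);L=inT(W,TP)
from scipy.spatial.transform import Rotation as R
Rt=R.from_quat(down(TP[2]+np.pi/2)).as_matrix()
# tool rot from camera
C=np.array([[1,0,0],[0,.96,-.28],[0,.28,.96]])
tc=campos(c)-Rt@np.array([.00069,-.07458,-.19145]);print("tcp at capture local",inT(tc,TP))
print("R check",np.round(c["R"]@Rt,3))
for v in range(214,300,4):
    m=L[v,279:286];print(v,np.round(np.median(m,0),4))
s=pickle.load(open("scene9.pkl","rb"))
f=lambda X:np.round((project(s,np.array(X))-[250,150])*4.2,1)
print("shaft end",f([toW([.0485,.1535,.095]),toW([.0485,.1535,.1055])]))
for x in (.044,.046,.048,.050):
  print(x,f([toW([x,.1536,.1519]),toW([x,.1536,.1394]),toW([x,.1522,.1519])]).tolist())
cv2.imwrite("pics/scene9d.png",cv2.resize(s["image"][215:265,270:320],None,fx=12,fy=12,interpolation=cv2.INTER_CUBIC))
```

```text
tcp at capture local [0.04716701 0.15237427 0.14943884]
R check [[ 1.    -0.001 -0.001]
 [ 0.     0.962 -0.272]
 [ 0.001  0.272  0.962]]
214 [0.0698 0.1541 0.0019]
218 [0.074  0.1541 0.0019]
222 [0.034  0.1537 0.1437]
226 [0.0354 0.1537 0.147 ]
230 [0.0351 0.1536 0.155 ]
234 [0.0362 0.1536 0.1587]
238 [0.0378 0.1536 0.1606]
242 [0.0396 0.1536 0.1621]
246 [0.0415 0.1536 0.163 ]
250 [0.0415 0.1536 0.1689]
254 [0.0374 0.1536 0.1842]
258 [0.0375 0.1535 0.1886]
262 [0.0376 0.1535 0.1931]
266 [0.0378 0.1535 0.197 ]
270 [0.0376 0.1535 0.2015]
274 [nan nan nan]
278 [0.0386 0.1535 0.2071]
282 [0.0405 0.1535 0.2071]
286 [0.0423 0.1535 0.2072]
290 [0.044  0.1535 0.2074]
294 [0.046  0.1535 0.2072]
298 [0.048  0.1535 0.2071]
shaft end [[166.  448.6]
 [166.6 430.9]]
0.044 [[179.6, 348.9], [178.7, 371.0], [178.7, 346.9]]
0.046 [[175.3, 349.6], [174.4, 371.7], [174.3, 347.7]]
0.048 [[170.9, 350.3], [170.1, 372.4], [170.0, 348.4]]
0.05 [[166.6, 351.0], [165.7, 373.2], [165.6, 349.1]]
```

View pics/scene9d.png

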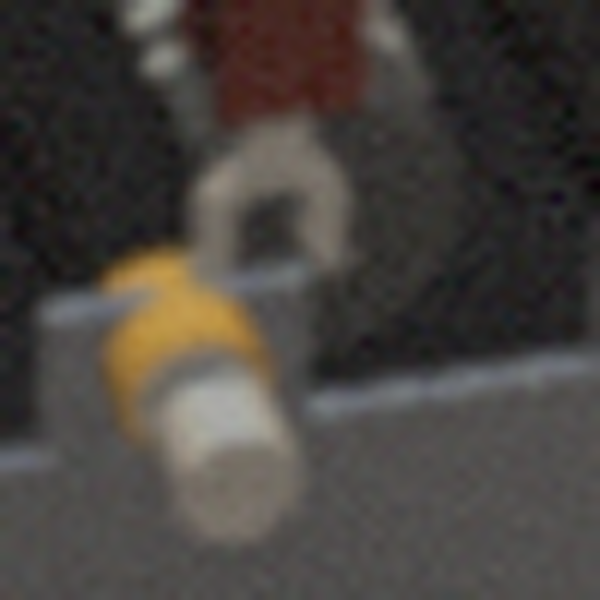

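```bash
cat > look.py <<'E'
from h import *
from fit import inT
from bench import *
from scipy.optimize import least_squares
def look(tag):
    print("tcp",np.round(inT(current_position(),TP),4),current_clock(),"f",np.round(current_force(),2))
    o={}
    for n in("wrist","scene"):
        c=capture(n);cv2.imwrite(f"pics/{n}{tag}.png",c["image"]);pickle.dump(c,open(f"{n}{tag}.pkl","wb"));o[n]=c
    s=o["scene"];a=cv2.resize(s["image"][210:270,265:325],None,fx=7,fy=7,interpolation=cv2.INTER_CUBIC)
    w=cv2.resize(o["wrist"]["image"][180:300,215:315],None,fx=3.5,fy=3.5,interpolation=cv2.INTER_CUBIC)
    cv2.imwrite(f"pics/l{tag}.png",np.hstack([a,w]))
    L=inT(cloud(o["wrist"]),TP)
    m=(L[...,1]>0)&(L[...,1]<.085)&(abs(L[...,0]-.048)<.018)&(L[...,2]>.096)&(L[...,2]<.115)
    P=L[m];r=least_squares(lambda q:np.hypot(P[:,0]+q[2]*P[:,1]-q[0],P[:,2]-q[1])-.0155,[.048,.095,0],loss="soft_l1",f_scale=.001);print("sleeve axis x,z,slope",np.round(r.x,4),"-> x at .134",r.x[0]-r.x[2]*.134)
    for v in list(range(206,300,6)): print(v,np.round(np.median(L[v,279:286],0),4),end=" ")
    print()
    return o
E
python3 - <<'E'
from look import *
qi=down(TP[2]+np.pi/2)
servo_line(toW([.0494,.1331,.120]),qi,rate=.1)
sleep(.2)
look("10")
E
```

```text
tcp [0.0499 0.1336 0.1207] 22.9333 f [ 0.07 -0.41 -1.37]
sleeve axis x,z,slope [ 0.0484  0.0966 -0.0038] -> x at .134 0.04894436701672797
206 [0.0588 0.1354 0.0006] 212 [0.0642 0.1354 0.0016] 218 [0.0701 0.1354 0.0009] 224 [0.0382 0.135  0.1178] 230 [0.0387 0.135  0.1271] 236 [0.0408 0.135  0.1309] 242 [0.0432 0.135  0.134 ] 248 [0.045  0.135  0.1381] 254 [0.0411 0.1349 0.1555] 260 [0.0408 0.1349 0.1633] 266 [0.0408 0.1349 0.1698] 272 [0.0409 0.1348 0.1756] 278 [0.042  0.1348 0.1792] 284 [0.0446 0.1348 0.1794] 290 [0.0475 0.1348 0.1792] 296 [0.0504 0.1348 0.1792]
```

View pics/l10.png

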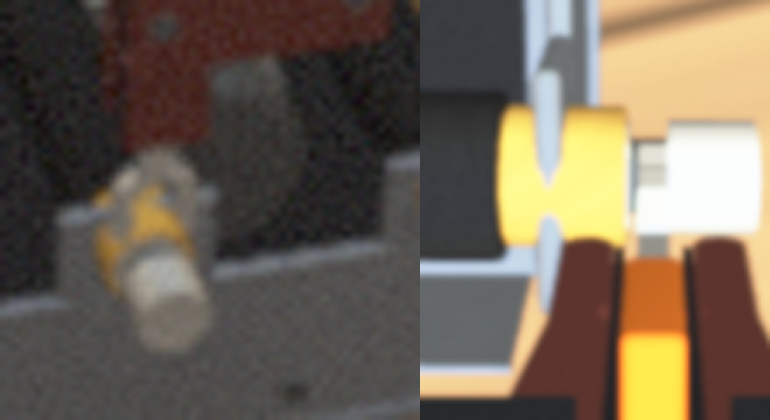

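Run:
```python
from h import *
from fit import inT
c=pickle.load(open("wrist10.pkl","rb"));L=inT(cloud(c),TP)
g=c["image"].astype(int)
for v in (220,224,228,231):
    print(v,"gray",[ (u,int(g[v,u].sum()//3),int(g[v,u,0])) for u in list(range(271,290))])
    print("   end",[ (u,int(g[v,u].sum()//3)) for u in range(306,318)])
print("end y (z .1068,v=222)",[round(float(inT(ray(c,u,222,.1068),TP)[1]),4) for u in (311,312,313,314)])
print("bush y z.109",[round(float(inT(ray(c,u,226,.109),TP)[1]),4) for u in (273,274,275,276)])
for v in (224,228,232): print(v,[(u,round(float(L[v,u,1]),4),round(float(L[v,u,2]),3)) for u in range(273,292)])
```

```text
220 gray [(271, 207, 125), (272, 209, 135), (273, 213, 161), (274, 202, 169), (275, 155, 137), (276, 126, 111), (277, 130, 114), (278, 140, 124), (279, 143, 127), (280, 145, 129), (281, 145, 129), (282, 145, 129), (283, 146, 130), (284, 159, 145), (285, 198, 187), (286, 233, 227), (287, 245, 241), (288, 247, 244), (289, 247, 244)]
   end [(306, 247), (307, 246), (308, 246), (309, 246), (310, 244), (311, 236), (312, 217), (313, 206), (314, 205), (315, 204), (316, 205), (317, 205)]
224 gray [(271, 210, 133), (272, 217, 155), (273, 230, 198), (274, 228, 217), (275, 186, 182), (276, 160, 157), (277, 186, 179), (278, 214, 205), (279, 222, 215), (280, 224, 217), (281, 224, 217), (282, 224, 217), (283, 224, 218), (284, 229, 223), (285, 240, 238), (286, 250, 250), (287, 253, 253), (288, 253, 253), (289, 253, 253)]
   end [(306, 253), (307, 253), (308, 253), (309, 253), (310, 252), (311, 247), (312, 227), (313, 209), (314, 205), (315, 204), (316, 204), (317, 204)]
228 gray [(271, 215, 142), (272, 219, 157), (273, 227, 192), (274, 221, 210), (275, 182, 185), (276, 162, 166), (277, 176, 174), (
[... 1494 characters left out ...]
, (279, 0.1333, 0.126), (280, 0.1339, 0.125), (281, 0.1345, 0.125), (282, 0.135, 0.125), (283, 0.1356, 0.125), (284, 0.1361, 0.125), (285, 0.1367, 0.125), (286, 0.1375, 0.106), (287, 0.1382, 0.106), (288, 0.1388, 0.106), (289, 0.1394, 0.106), (290, 0.14, 0.105), (291, 0.1407, 0.105)]
232 [(273, 0.1296, 0.109), (274, 0.1301, 0.106), (275, 0.1307, 0.103), (276, 0.1313, 0.103), (277, 0.1323, 0.13), (278, 0.1328, 0.129), (279, 0.1334, 0.13), (280, 0.1339, 0.13), (281, 0.1345, 0.129), (282, 0.135, 0.129), (283, 0.1355, 0.13), (284, 0.1361, 0.129), (285, 0.1367, 0.128), (286, 0.1372, 0.129), (287, 0.1382, 0.106), (288, 0.1388, 0.107), (289, 0.1394, 0.107), (290, 0.14, 0.107), (291, 0.1406, 0.107)]
```

Run:
```python
from h import *
s=pickle.load(open("scene10.pkl","rb"))
f=lambda X:np.round((project(s,np.array(X))-[265,210])*10,1).tolist()
for x in (.047,.049,.051): print(x,"bore,axis groove,end",f([toW([x,.1345,.1237]),toW([x,.1342,.0965]),toW([x,.1537,.0965]),toW([x,.1537,.107])]))
x=.049
print("loop sides",f([toW([x-.012,.137,.1237]),toW([x+.012,.137,.1237]),toW([x,.137,.1357])]),"end sides",f([toW([x-.0105,.1537,.0965]),toW([x+.0105,.1537,.0965])]))
cv2.imwrite("pics/s10d.png",cv2.resize(s["image"][210:270,265:325],None,fx=10,fy=10,interpolation=cv2.INTER_CUBIC))
```

```text
0.047 bore,axis groove,end [[228.0, 288.4], [223.7, 396.9], [253.2, 461.5], [254.9, 419.3]]
0.049 bore,axis groove,end [[217.9, 290.1], [213.7, 398.6], [243.2, 463.2], [244.8, 421.1]]
0.051 bore,axis groove,end [[207.9, 291.8], [203.8, 400.4], [233.1, 465.0], [234.7, 422.9]]
loop sides [[282.1, 288.0], [161.0, 308.5], [223.4, 248.8]] end sides [[295.9, 453.9], [190.2, 472.6]]
```

View pics/s10d.png

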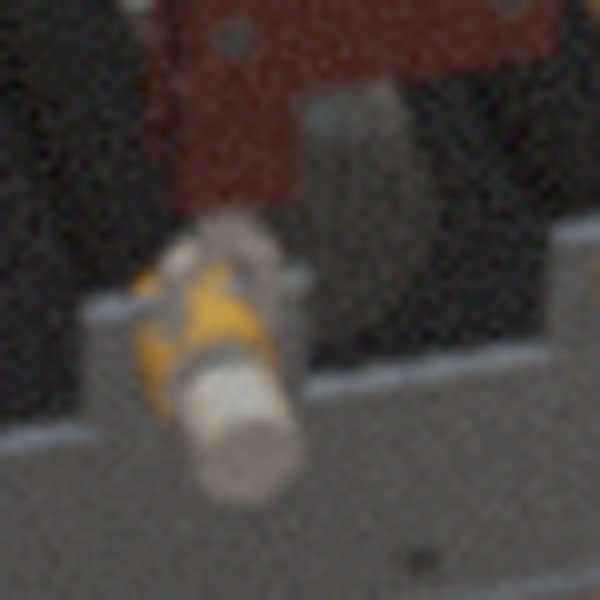

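Run:
```python
from look import *
qi=down(TP[2]+np.pi/2)
P=lambda:np.round(inT(current_position(),TP),4)
servo_line(toW([.0495,.1332,.119]),qi,rate=.03);sleep(.2)
print(P(),current_force())
r=servo_line(toW([.0495,.1332,.1065]),qi,rate=.03,contact_N=5)
print("A",r,P(),current_force(),current_clock())
if not r:
    r=servo_line(toW([.0495,.1332,.0985]),qi,rate=.015,contact_N=5)
    print("B",r,P(),current_force(),current_clock())
sleep(.1);print(P(),current_force(),current_finger_gap())
look("11")
```

```text
[0.0495 0.1332 0.119 ] [ 0.11425726  1.17162479 -1.35736088]
A False [0.0494 0.1332 0.1063] [-0.11901704 -0.50165248 -0.31289856] 24.05
B True [0.0489 0.1333 0.1009] [0.847221   0.15588661 1.07891638] 24.4667
[0.0488 0.1333 0.1009] [0.31033215 0.73669201 1.435015  ] 0.007767519173736354
tcp [0.0488 0.1333 0.1009] 24.5667 f [0.31 0.74 1.44]
sleeve axis x,z,slope [ 0.0484  0.0966 -0.0045] -> x at .134 0.04899045818924325
206 [0.0518 0.135  0.0019] 212 [0.0573 0.135  0.0013] 218 [0.0626 0.135  0.0015] 224 [0.0371 0.1347 0.0981] 230 [0.0377 0.1347 0.1073] 236 [0.0396 0.1347 0.1119] 242 [0.042  0.1347 0.1145] 248 [0.0439 0.1347 0.1185] 254 [0.04   0.1346 0.1361] 260 [0.0398 0.1346 0.1437] 266 [0.0398 0.1346 0.1501] 272 [0.04   0.1345 0.156 ] 278 [0.0412 0.1345 0.1591] 284 [0.0436 0.1345 0.1598] 290 [0.0465 0.1345 0.1597] 296 [0.0493 0.1345 0.1597]
```

View pics/l11.png

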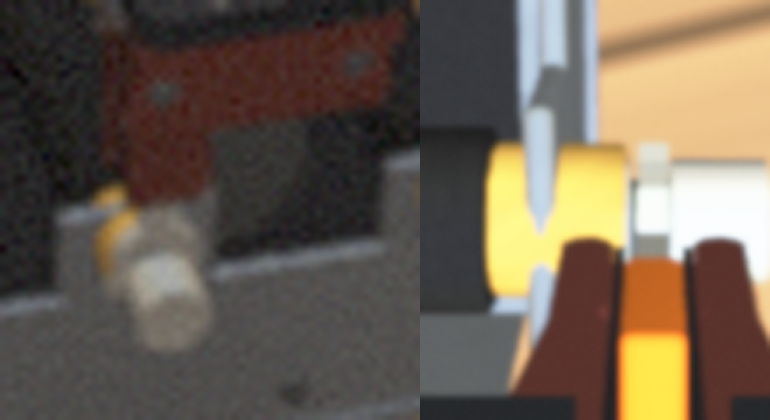

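Run:
```python
from look import *
qi=down(TP[2]+np.pi/2)
P=lambda:np.round(inT(current_position(),TP),4)
r=servo_line(toW([.0490,.1333,.0905]),qi,rate=.015,contact_N=22)
print("B",r,P(),current_force(),current_clock())
sleep(.1);print(P(),current_force(),current_finger_gap())
look("12")
```

```text
B False [0.0492 0.1332 0.0926] [-4.5264531  -0.70451398 18.48999388] 25.5
[0.0492 0.1333 0.0926] [-4.47448637 -0.22021377 18.14327549] 0.00780407663953179
tcp [0.0492 0.1333 0.0926] 25.6 f [-4.47 -0.22 18.14]
sleeve axis x,z,slope [ 0.0484  0.0966 -0.0047] -> x at .134 0.04901494350746816
206 [0.0504 0.135  0.0011] 212 [0.0556 0.135  0.0009] 218 [0.0606 0.135  0.0018] 224 [0.0375 0.1347 0.0897] 230 [0.0377 0.1347 0.1   ] 236 [0.0398 0.1347 0.1038] 242 [0.0425 0.1347 0.1058] 248 [0.044  0.1347 0.1108] 254 [0.0402 0.1346 0.1281] 260 [0.0402 0.1346 0.1352] 266 [0.04   0.1346 0.142 ] 272 [0.0401 0.1345 0.1479] 278 [0.0414 0.1345 0.1509] 284 [0.0441 0.1345 0.1511] 290 [0.0467 0.1345 0.1514] 296 [0.0496 0.1345 0.1512]
```

View pics/l12.png

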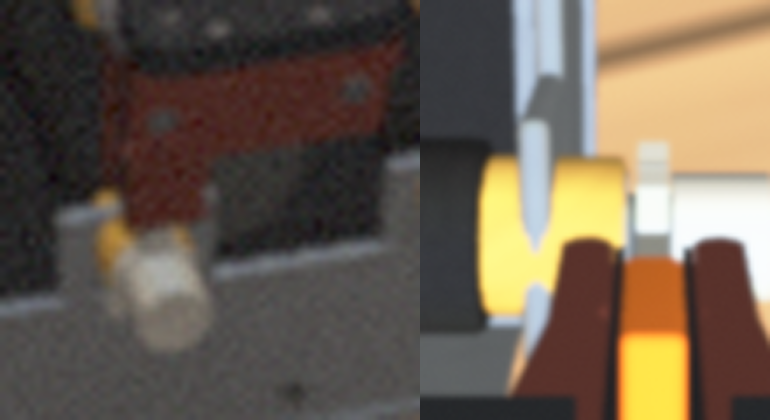

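Run:
```python
from look import *
qi=down(TP[2]+np.pi/2)
P=lambda:np.round(inT(current_position(),TP),4)
r=servo_line(toW([.0490,.1333,.0896]),qi,rate=.01,contact_N=9)
print("B",r,P(),current_force(),current_clock())
servo_line(toW([.0490,.1333,.0926]),qi,rate=.02)
print(P(),current_force())
move_gripper(.03)
print(P(),current_force(),current_finger_gap(),current_clock())
look("13")
```

```text
B False [0.0493 0.1333 0.0925] [-5.52092881 -0.3379946  22.9491119 ] 25.95
[0.0491 0.1332 0.0929] [-1.45040481  0.24772651  7.08837731]
[0.0489 0.1333 0.0924] [-0.54810552  0.30035472  0.18926669] 0.030035182655921477 26.8083
tcp [0.0489 0.1333 0.0924] 26.8083 f [-0.55  0.3   0.19]
sleeve axis x,z,slope [ 0.0484  0.0966 -0.0047] -> x at .134 0.04900684505638758
206 [0.0498 0.135  0.0016] 212 [0.055  0.135  0.0015] 218 [0.0601 0.135  0.002 ] 224 [0.0371 0.1347 0.09  ] 230 [0.0376 0.1347 0.0992] 236 [0.0396 0.1347 0.1035] 242 [0.0421 0.1347 0.1061] 248 [0.0439 0.1347 0.1101] 254 [0.0399 0.1346 0.128 ] 260 [0.0401 0.1346 0.1346] 266 [0.0401 0.1346 0.1413] 272 [0.0401 0.1346 0.1471] 278 [0.0406 0.1346 0.1518] 284 [0.0434 0.1346 0.1517] 290 [0.0462 0.1345 0.1517] 296 [0.0492 0.1345 0.1513]
```

View pics/l13.png

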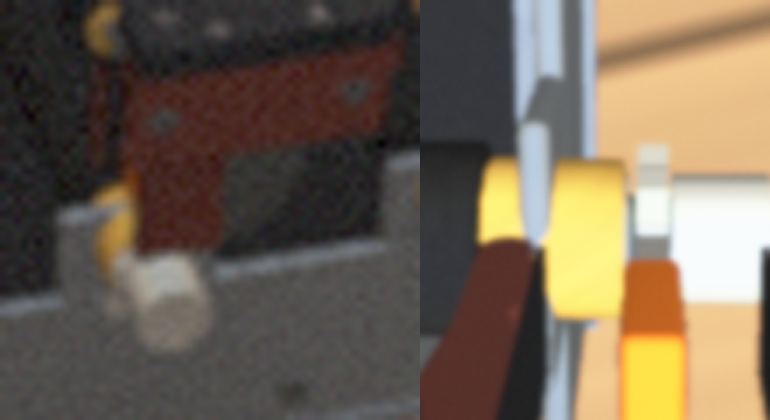

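Run:
```python
from look import *
qi=down(TP[2]+np.pi/2)
servo_line(toW([.0490,.1333,.15]),qi,rate=.08)
servo_line(toW([.02,.1333,.19]),qi,rate=.15)
sleep(.2)
look("14")
c=pickle.load(open("wrist14.pkl","rb"));L=inT(cloud(c),TP)
hsv=cv2.cvtColor(c["image"],cv2.COLOR_BGR2HSV)
m=(hsv[...,0]<18)&(hsv[...,1]>180)&(abs(L[...,0]-.048)<.025)&(abs(L[...,1]-.134)<.02)&(L[...,2]>.11)&(L[...,2]<.17)
P=L[m];print("tab",m.sum(),np.round(np.percentile(P,[3,50,97],axis=0),4))
t=capture("top");D=pickle.load(open("d0.pkl","rb"));W0=cloud(D["top"]);W1=cloud(t);pickle.dump(t,open("top14.pkl","wb"))
cv2.imwrite("pics/top14.png",t["image"])
print(current_force(),current_clock())
for q in("barrel","jar","tray"): print(q,[np.round(d["xy"],1) for d in spot_in("top",q)[:1]])
```

```text
tcp [0.0199 0.1331 0.189 ] 28.4583 f [-0.06  0.08 -0.27]
sleeve axis x,z,slope [ 0.0484  0.0966 -0.0034] -> x at .134 0.04890777845288833
206 [0.0464 0.135  0.0015] 212 [0.0534 0.1349 0.0009] 218 [0.0603 0.1349 0.0015] 224 [0.0369 0.1347 0.0966] 230 [0.0399 0.1347 0.1035] 236 [0.0438 0.1347 0.1074] 242 [0.0399 0.1346 0.1316] 248 [0.0401 0.1346 0.1434] 254 [0.0414 0.1346 0.1512] 260 [0.0459 0.1346 0.1513] 266 [0.0504 0.1346 0.1517] 272 [0.0552 0.1346 0.1512] 278 [0.1344 0.1349 0.0012] 284 [0.1417 0.1349 0.0021] 290 [0.1501 0.1349 0.0013] 296 [0.1582 0.1349 0.0012] 
tab 82 [[0.0395 0.131  0.1315]
 [0.04   0.1339 0.1423]
 [0.0405 0.1367 0.1503]]
[-0.38725591 -0.24149775 -0.29794702] 28.6083
barrel [array([435. , 250.4])]
jar [array([398.8, 155.1])]
tray []
```

View pics/wrist14.png

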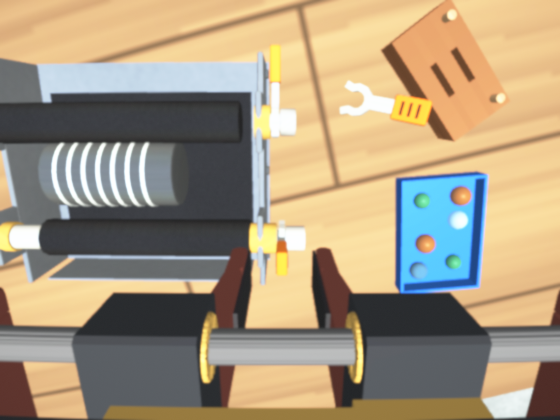

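View pics/l14.png

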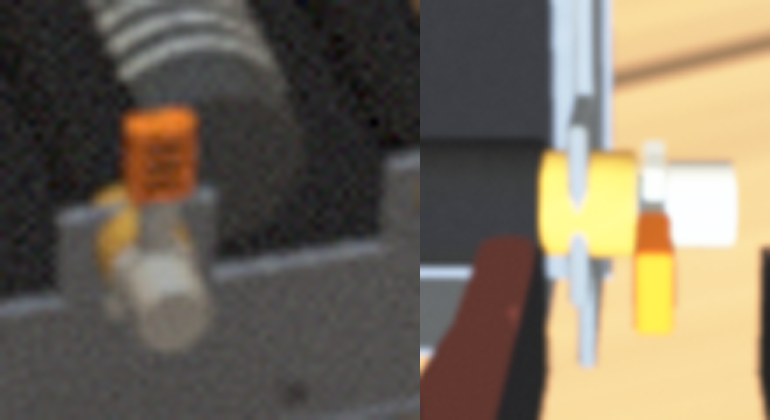

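View pics/top14.png

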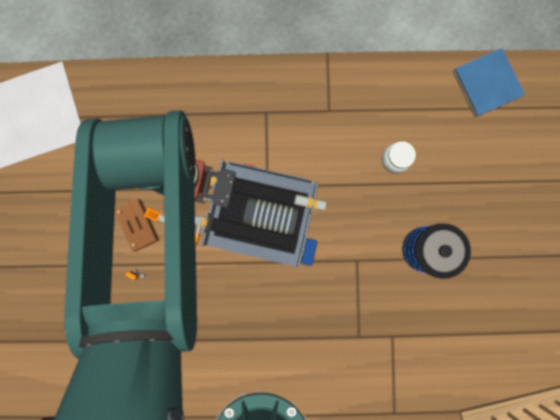

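Run:
```python
from h import *
D=pickle.load(open("d0.pkl","rb"))
for c in (D["top"],D["scene"],pickle.load(open("wrist14.pkl","rb")),pickle.load(open("scene14.pkl","rb"))):
    hsv=cv2.cvtColor(c["image"],cv2.COLOR_BGR2HSV);W=cloud(c)
    m=(hsv[...,0]>100)&(hsv[...,0]<120)&(hsv[...,1]>150)&(np.hypot(W[...,0]-.66,W[...,1]-.25)<.12)
    P=W[m];print(m.sum(),cv2.minAreaRect((P[:,:2]*1000).astype(np.float32)))
```

```text
1533 ((690.0545043945312, 266.03424072265625), (88.94181060791016, 127.5430908203125), 80.91101837158203)
2906 ((691.0059204101562, 266.88885498046875), (92.39429473876953, 131.5048828125), 80.67085266113281)
3242 ((690.9329833984375, 267.0413513183594), (90.31391143798828, 130.56915283203125), 80.6298599243164)
2895 ((684.1154174804688, 223.6761474609375), (180.61294555664062, 130.5657958984375), 80.82975006103516)
```

The tray hasn't moved (the odd rectangle from the last view comes from other blue pixels), and the barrel and jar look unchanged in the top view. I'm handing the job in.

Run:
```python
from bench import *
close_job()
```

```text
the job is handed in; nothing more can be done
```

I pushed the roller home and snapped the spring clip from the block into the shaft's groove. I then let go, backed the gripper clear and handed the job in at about 29 s of the 58 s allowed. No verdict was reported.

- **Roller:** my first push slid over the shaft without touching it. The cameras showed the fingertips sit about 30 mm above the reported TCP, so I corrected for that and pushed again. It then stopped hard and did not move under a further push of about 15 N.
- **Clip:** the jaw tips met the groove with the bore about 8 mm over the axis, where 9.5 mm was expected for the groove and 18 mm for full shaft. The clip then went down with 18 N on the wrist and did not go further at 23 N, against the 40 N limit.
- **After release:** the bore centre measured 0.0962 to 0.0967 m up against 0.0966 m for the axis, both by the wrist camera. It was within about 0.5 mm of the axis sideways. The clip stands upright beside the bush, at about y = 0.133 m on the tumbler after correcting for where the end plate measures.
- **Bystanders:** the tray is within about 1 mm of where it was by the wrist camera. The barrel and jar look unchanged in the top view.

**Checks that failed or disagreed:**
- The last top-view search did not find the tray, because the arm hid it.
- The tray fit from the last scene picture was spoiled by other blue pixels.
- Before pressing, the scene and wrist cameras differed by about 2 mm on the clip's sideways position, so I aimed between them.
- One of the larger look-alike clips on the bench seems to have shifted during the work. It is still on the table.

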